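# Fetch a tumbler from the tilt-out bin and nest it on the stack

### The job

Tilt the blue-fronted bin fully forward by its handle bar, take the red tumbler out of it and lower it, without dropping it, upright into the top one of the two matching tumblers stacked on the small wooden board, so that it is fully nested. Leave the black jar in the bin and, when you are done, push the bin fully shut; do not disturb anything else.

Things in the scene. Friction and masses are not known exactly. Their poses are not given: they have to be found in the camera images.
- bin (a joint): Tilt of the bin about its bottom front edge: 0 rad shut, 0.75 rad fully forward (stop). The pivot is stiff: about 0.4 N m of friction, the bin stays wherever it is left (about 6 N at the handle bar moves it).
- housing: Fixed aluminium housing of the bin, 140 (x) x 290 (y) x 207 (z) mm, open only at its front (the roof stops 25 mm short of it), which faces -x of this frame (towards the robot at yaw 0; yaw varies). Origin at the centre of its underside, on the table. The bin's pivot lies 60 mm in front of the origin (-x) and 50 mm up. With the bin fully forward, the bin's mouth is clear of the roof.
- bin_hinge (a point): Centre of the bin's pivot axis (the bottom edge of its front wall); x, y, z parallel to the housing's when shut, turning with the bin; the axis of tilt runs along y. z of this frame is along the bin's walls towards its mouth.
- bin_handle (a point): Centre of the bin's round steel handle bar, 12 mm thick, 130 mm long along the housing's y, held by brackets at its two ends, 45 mm in front of the front wall: x -45, z 130 mm from bin_hinge in the bin's frame, so 180 mm above the table when shut. Free from above; turns with the bin.
- bin_floor (a point): Centre of the bin's inner floor; turns with the bin. The bin is an open-topped box 90 mm deep (x), 262 mm wide (y), inside 78 x 250 mm, floor 6 mm; front wall (blue) 118 mm high above the pivot, other walls 90 mm.
- bin_cup_center (a point): Red stepped tumbler, 85 mm high: upper 37 mm straight, outer radius 30.5 mm, wall 4 mm; then a foot of radius 23.5 (21 at the very bottom); inner floor 40 mm above its underside; 0.15 kg. Nested in an equal one it sits 40 mm higher. Site on its axis, 42.5 mm above the underside; z up. It stands in the bin's left or right half, the jar in the other; tilts with the bin, sliding to its front wall.
- top_cup_center (a point): Red stepped tumbler, 85 mm high: upper 37 mm straight, outer radius 30.5 mm, wall 4 mm; then a foot of radius 23.5 (21 at the very bottom); inner floor 40 mm above its underside; 0.15 kg. Nested in an equal one it sits 40 mm higher. Site on its axis, 42.5 mm above the underside; z up. This one is nested in the lower one on the board, empty: the bin's tumbler goes in it.
- low_cup_center (a point): Red stepped tumbler, 85 mm high: upper 37 mm straight, outer radius 30.5 mm, wall 4 mm; then a foot of radius 23.5 (21 at the very bottom); inner floor 40 mm above its underside; 0.15 kg. Nested in an equal one it sits 40 mm higher. Site on its axis, 42.5 mm above the underside; z up. This one stands on the board and carries the other.
- board: Fixed dark wooden board, 130 x 130 x 15 mm, to the robot's left or right; origin at the centre of its underside, on the table.
- jar_center (a point): Black plastic spice jar, 52 mm diameter, 82 mm high, 0.2 kg, standing in the other half of the bin; origin at its centre. Stays in the bin.
- spoon_rest: Bystander: white ceramic spoon rest, 110 mm wide, 18 mm high, on the opposite side from the board; origin at the centre of its underside.
- brush: Bystander: black grill brush lying on the left, far side; origin under its middle.
- oil: Bystander: green oil bottle, 60 mm diameter, 200 mm high, on the right, far side; origin at the centre of its underside.
- rub: Bystander: amber jar, 70 mm diameter, 100 mm high, on the far right; origin at the centre of its underside.
- pot_grip: Bystander: hard rubber mitt-shaped pot grip, 130 x 80 x 25 mm, on the left; origin at the centre of its underside.
Mind the look-alikes: they are no part of the job. There is more than one size of the board; the job needs the largest.

How it is judged:
By the outcome, as a careful person would: the job done as asked, in the order asked, and still so for the second after the job is handed in, with the robot touching nothing.
It also fails if it takes over 70 s, if anything falls off the work surface, if the arm or the gripper's body presses on something with over 40 N, if the wrist force passes 120 N, or if a joint passes its speed limit or range.

### The arm

A 6-joint arm with a two-finger parallel gripper is mounted at the origin on the work surface. World frame = base frame: x ahead of the robot, y to its left, z up, the work surface at z = 0. Lengths are in m, angles in rad, forces in N, time in s.
With the tool pointing down it reaches from about 0.425 to 0.95 m from the base axis. Payload 3.5 kg.
Tool frame: the origin (TCP) lies midway between the tips of the shut fingers; the grasp point (between the pads) lies 19 mm behind it; z points along the fingers, y is the direction in which the jaws open and shut (so a half turn about z gives the same grasp; the last joint's range is limited). The gripper opens to 85 mm and grips with 20 to 120 N. Pads are 22 mm wide; open, the fingers measure 114 mm over their backs; the gripper's body (76 mm by 85 mm) begins 54 mm behind the grasp point. The pads swing forward as they close: fully open they stand 13 mm farther back than shut.
Start: joints at [-1.299, 0.286, 1.577, -0, 1.279, -0.15], TCP at [0.276, -0.616, 0.231] pointing down, gripper open.
Joint ranges: [-2.77, 2.77], [-0.9, 2.22], [0.21, 2.48], [-1.53, 4.67], [0.24, 2.81], [-2.84, 2.84]. Speed limits (rad/s): [2.79, 2.79, 3.14, 3.14, 3.14, 3.14].

### API

Orientations are given as a unit quaternion [x, y, z, w].
In Python, from plant import ctrl gives the robot as it stands.
- The arm moves only by the tool apply_moves, never from a script. Its argument "moves" is a list that holds one entry, the list of rows, each a list of 7 numbers: the shift along the tool's x, y, z in m, then the turn, a rotation vector about the tool's x, y, z in degrees, then the gripper's target within -1 to 1 (shut at 1, half-way at 0, fully open at -1). In form: [[[tx, ty, tz, ax, ay, az, hand], ...]]. A call has 1 to 12 rows; each row shifts and turns the pose as measured when the row begins, along the tool's axes as they then stand; what a row does not reach is not made up. A row lasts 1/10 s, in which the tool goes at most 50 mm and 8.59 degrees, less where a joint would pass 70% of its speed; a pose out of reach is approached as far as the arm can. A call with a gripper value outside its range is refused whole. The fingers move at their own pace and stop on an object; "force" is the grip in N (left out, the last holds). Time passes only in rows, so rows that do not move let the fingers close. It gives the time, the measured TCP pose, the force and the opening at its end, in the units of the state.
- ctrl.get_state(): the state, without advancing time (a new reading comes with each control period).
- ctrl.read_camera(name): name is "side" or "top" or "wrist"; returns the picture (384x512x3 uint8, red, green, blue); there is no depth.
- ctrl.get_calibration(name): a dict with "camera_matrix" (3x3 intrinsics, pixels), "cam_to_world" (4x4, takes a point from camera to world coordinates). Camera axes: x right, y up, looking along -z (the intrinsics and any distortion apply to the point x, -y, -z); pixel columns grow to the right and rows downward; lengths in m; the calibration is good to about 2 mm. A picture is of the moment at which its call begins: read the wrist's pose just before it. get_calibration takes no time and is no camera call; for the wrist camera it gives the pose at the moment of the call.
- ctrl.sign_off(): hands the job in, once; it reports no verdict.
The state is a dict: "time": time; "qpos": joint angles; "dq": joint speeds; "joint_efforts": joint torques, N m; "eef_pos": TCP position; "tcp_rot": TCP orientation; "contact_force": force on the tool from outside, world axes, zero at the start; "wrist_torque": the same for the moment, N m; "opening": opening from 0.0 (shut) to 1.0 (fully open).
Only numpy, scipy, OpenCV 4.12 (cv2) and the standard library are available. Lean on these libraries where they do the work, as an engineer would, in place of code of your own. Each camera call takes 0.05 s, during which the arm holds its last target. There are 200 camera calls.

## Working session

There is one attempt and no reset: what is moved stays moved. The work goes in short steps, Python scripts to look and compute and a tool call to move; the robot and the scene stay as the last step left them, time stands still between calls to the robot, and variables do not carry over. Pictures are saved under pics/ and viewed, about 8 in all and at most 12, crops included, and the job is handed in when it is done.

Besides the shell and the picture viewer there is one more tool, called after ">>>" in YAML: its name, and indented under it one key for each argument. apply_moves: Moves the arm, as the interface text tells. Its arguments: {"type":"object","properties":{"moves":{"type":"array","items":{"type":"array","items":{"type":"array","items":{"type":"number"}}}},"force":{"type":"number"}},"required":["moves"]}

```bash
mkdir -p pics; ls; cat > h.py <<'E'
import numpy as np, cv2
from plant import ctrl
from scipy.spatial.transform import Rotation as R
def snap(n,f):
    c=ctrl.get_calibration(n); im=ctrl.read_camera(n); cv2.imwrite(f'pics/{f}.png',im[:,:,::-1]); np.savez(f'pics/{f}.npz',im=im,K=c['camera_matrix'],T=c['cam_to_world']); return im
def load(f): return np.load(f'pics/{f}.npz')
def ray(d,u,v):
    K=d['K'];T=d['T']; p=np.array([(u-K[0,2])/K[0,0],-(v-K[1,2])/K[1,1],-1.]); return T[:3,3],T[:3,:3]@p
def onz(d,u,v,z):
    o,r=ray(d,u,v); return o+r*(z-o[2])/r[2]
def proj(d,P):
    K=d['K'];T=d['T']; p=T[:3,:3].T@(np.array(P)-T[:3,3]); return np.array([K[0,0]*p[0]/-p[2]+K[0,2], K[1,2]+K[1,1]*p[1]/p[2]])
E
python3 - <<'E'
from h import *
a=snap('top','t0');b=snap('side','s0');snap('wrist','w0')
cv2.imwrite('pics/t0b.png',cv2.resize(a,(800,600),interpolation=2)[:,:,::-1])
cv2.imwrite('pics/s0b.png',cv2.resize(b,(800,600),interpolation=2)[:,:,::-1])
for n in('top','side','wrist'):print(ctrl.get_calibration(n))
print(ctrl.get_state())
E
```

```text
pics
{'camera_matrix': array([[458.3292444 ,   0.        , 251.930608  ],
       [  0.        , 458.3292444 , 182.07765761],
       [  0.        ,   0.        ,   1.        ]]), 'cam_to_world': array([[-0.02588268,  0.98924377, -0.14396826,  0.30747285],
       [-0.9995434 , -0.02785583, -0.01170631,  0.01972046],
       [-0.01559075,  0.14359953,  0.98951306,  1.4369938 ],
       [ 0.        ,  0.        ,  0.        ,  1.        ]])}
{'camera_matrix': array([[359.7147294 ,   0.        , 251.88654731],
       [  0.        , 359.7147294 , 195.08397629],
       [  0.        ,   0.        ,   1.        ]]), 'cam_to_world': array([[-0.81923997,  0.30734385, -0.48413389, -0.15263028],
       [-0.57343445, -0.43267981,  0.69567313,  0.94019011],
       [ 0.0043359 ,  0.84754229,  0.53071015,  0.82701955],
       [ 0.        ,  0.        ,  0.        ,  1.        ]])}
{'camera_matrix': array([[273.18707859,   0.        , 254.06056476],
       [  0.        , 273.18707859, 188.94866506],
       [  0.        ,   0.        ,   1.        ]]), 'cam_to_world': array([[ 0.40980098,  0.86244241,  0
[... 215 characters left out ...]
e': 0.15, 'qpos': array([-1.29898047e+00,  2.87006404e-01,  1.57785548e+00, -1.52032942e-06,
        1.27862876e+00, -1.50011154e-01]), 'dq': array([-9.06086877e-05, -2.44506176e-03, -5.06022858e-03, -1.40526343e-03,
       -2.34959347e-03, -8.95672078e-04]), 'joint_efforts': array([-2.55843048e-05, -4.06605041e+01, -2.93138874e+01, -1.71989136e-04,
        3.97959753e-03,  1.45399746e-06]), 'eef_pos': array([ 0.27624137, -0.61531163,  0.23022746]), 'tcp_rot': array([ 9.77839591e-01,  2.09353371e-01, -5.84866415e-05, -9.47190353e-04]), 'contact_force': array([-0.30111578, -0.66954405,  0.75305734]), 'wrist_torque': array([-0.00051253,  0.02537415,  0.01352288]), 'opening': 1.002114716289036}
```

View pics/t0b.png

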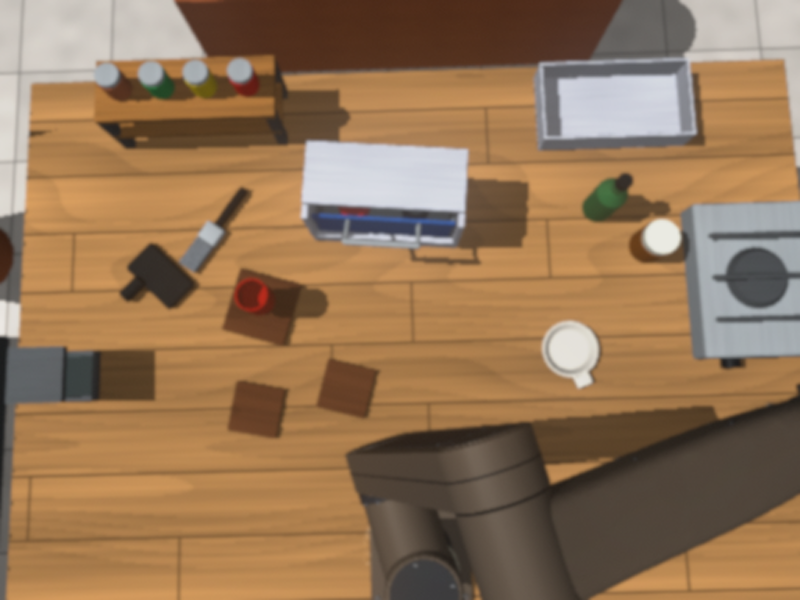

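View pics/s0b.png

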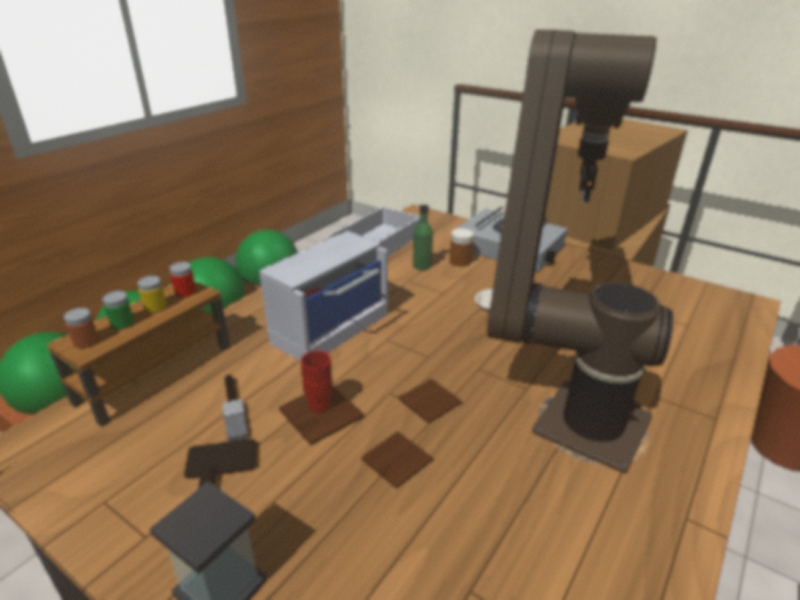

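The top view shows the bin housing at about (385,190), with the red tumbler in its left half (350,212) and the jar in its right half (415,215). The stack stands on the largest board, at about (255,297). Next I measure.

```bash
python3 - <<'E'
from h import *
d=load('t0');im=d['im'];hsv=cv2.cvtColor(im,cv2.COLOR_RGB2HSV);s=.64
# roof
m=((hsv[...,1]<45)&(hsv[...,2]>165)).astype(np.uint8); m[:, :int(290*s)]=0;m[:,int(480*s):]=0;m[:int(125*s)]=0;m[int(260*s):]=0
cs,_=cv2.findContours(cv2.morphologyEx(m,cv2.MORPH_OPEN,np.ones((7,7))),0,2);c=max(cs,key=cv2.contourArea)
P=np.array([onz(d,u,v,.207)[:2] for u,v in c[:,0]]).astype(np.float32)
r=cv2.minAreaRect(P);print('roof',r,cv2.boxPoints(r))
red=((hsv[...,1]>150)&((hsv[...,0]<5)|(hsv[...,0]>174))).astype(np.uint8)
cs,_=cv2.findContours(red,0,2)
for c in cs:
    if cv2.contourArea(c)>15: print('red',cv2.boundingRect(c),cv2.contourArea(c))
bl=((hsv[...,0]>105)&(hsv[...,0]<130)&(hsv[...,1]>120)).astype(np.uint8)
cs,_=cv2.findContours(bl,0,2)
for c in cs:
    if cv2.contourArea(c)>15: print('blue',cv2.boundingRect(c))
x=cv2.resize(im[80:220,130:320],None,fx=4.2,fy=4.2,interpolation=2);cv2.imwrite('pics/c1.png',x[:,:,::-1])
d=load('s0');im=d['im'];hsv=cv2.cvtColor(im,cv2.COLOR_RGB2HSV)
red=((hsv[...,1]>150)&((hsv[...,0]<5)|(hsv[...,0]>174))).astype(np.uint8)
cs,_=cv2.findContours(red,0,2)
for c in cs:
    if cv2.contourArea(c)>15: print('side red',cv2.boundingRect(c),cv2.contourArea(c))
E
```

```text
roof ((0.6833107471466064, 0.04568048566579819), (0.29086604714393616, 0.11566287279129028), 85.0243148803711) [[ 0.6130834  -0.0941886 ]
 [ 0.7283104  -0.10422038]
 [ 0.7535381   0.18554957]
 [ 0.6383111   0.19558135]]
red (157, 179, 15, 20) 90.5
red (148, 49, 17, 11) 69.5
blue (224, 139, 67, 5)
side red (193, 226, 18, 37) 391.0
side red (110, 176, 13, 13) 95.0
```

View pics/c1.png

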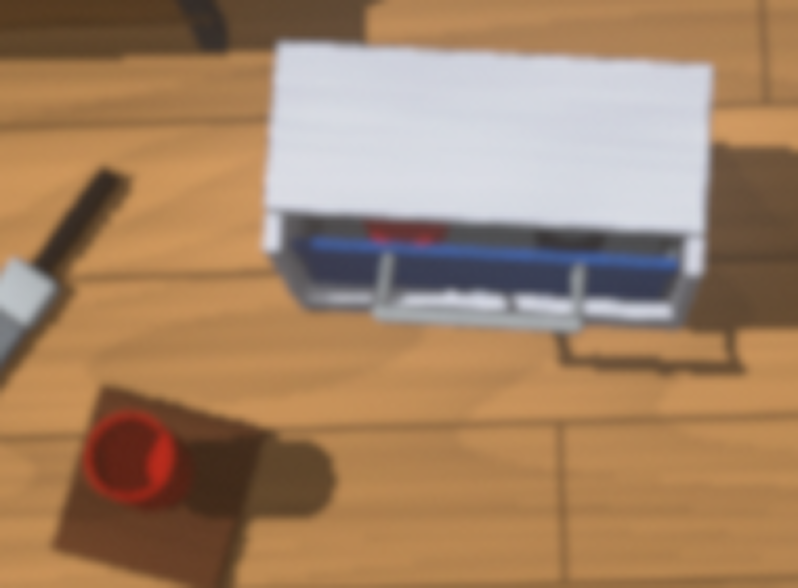

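```bash
cat >> h.py <<'E'
yaw=np.deg2rad(-5.0); hx=np.array([np.cos(yaw),np.sin(yaw),0]); hy=np.array([-np.sin(yaw),np.cos(yaw),0]); Z=np.array([0,0,1.])
H=np.array([.6709,.0468,0]); piv=H-.06*hx+.05*Z
def binp(x,y,z,t): # bin-frame point (m) at tilt t
    c,s=np.cos(t),np.sin(t); return piv+hy*y+hx*(x*c-z*s)+Z*(x*s+z*c)
def go(p,Rt=None):
    s=ctrl.get_state(); Rc=R.from_quat(s['tcp_rot']); Rt=Rt or Rc
    np.set_printoptions(precision=4,suppress=True)
    print('t',s['time'],'tcp',s['eef_pos'],'shift(cur tool)',Rc.inv().apply(p-s['eef_pos']),'shift(target tool)',Rt.inv().apply(p-s['eef_pos']),'rot deg',np.rad2deg((Rc.inv()*Rt).as_rotvec()),'F',s['contact_force'],'open',s['opening'],'q',s['qpos'])
def tool(y,z): # rotation from tool y,z axes
    return R.from_matrix(np.array([np.cross(y,z),y,z]).T)
E
python3 - <<'E'
from h import *
d=load('t0')
print('bar meas',onz(d,130+478/4.2,80+318/4.2,.18),'pred',binp(-.045,0,.13,0))
print('bar L',onz(d,130+377/4.2,80+313/4.2,.18),'R',onz(d,130+578/4.2,80+324/4.2,.18), binp(-.045,.065,.13,0),binp(-.045,-.065,.13,0))
print('wall top',onz(d,130+310/4.2,80+240/4.2,.168),binp(0.003,.125,.118,0))
p=onz(d,130+130.5/4.2,80+457/4.2,.14);print('stack rim',p)
# cup in bin near front rim edge visible
for u in(365,446):print('cup edge',onz(d,130+u/4.2,80+228/4.2,.141))
print('jar',[onz(d,130+u/4.2,80+236/4.2,.138)[:2] for u in(536,606)])
# side: stack bbox
s=load('s0');print('side stack proj rim',proj(s,[p[0],p[1],.14]),'bottom',proj(s,[p[0],p[1],.015]))
for z in np.linspace(0,1,1):
  pass
im=s['im'];hsv=cv2.cvtColor(im,cv2.COLOR_RGB2HSV);red=((hsv[...,1]>130)&((hsv[...,0]<6)|(hsv[...,0]>172)))
for v in (230,236,240,250,258): 
  u=np.where(red[v,180:225])[0]+180; print(v,u.min(),u.max())
go(binp(-.045,0,.13,0)+[0,0,.07],tool(hx,-Z))
E
```

```text
bar meas [0.56544937 0.05536152 0.18      ] pred [0.56629956 0.05595135 0.18      ]
bar L [0.57080166 0.1225939  0.18      ] R [ 0.55945252 -0.01102266  0.18      ] [0.57196468 0.12070401 0.18      ] [ 0.56063443 -0.0088013   0.18      ]
wall top [0.6250109  0.16817377 0.168     ] [0.62501137 0.17629221 0.168     ]
stack rim [0.48403339 0.29559663 0.14      ]
cup edge [0.63914319 0.13314593 0.141     ]
cup edge [0.63747066 0.0771064  0.141     ]
jar [array([0.6306978 , 0.01507475]), array([ 0.62925721, -0.03330369])]
side stack proj rim [202.18416253 229.6356533 ] bottom [204.79634174 259.79475484]
230 193 210
236 194 209
240 195 210
250 196 209
258 198 208
t 0.15 tcp [ 0.2762 -0.6153  0.2302] shift(cur tool) [ 0.5395 -0.4937 -0.0187] shift(target tool) [ 0.694   0.2305 -0.0198] rot deg [ -0.0887  -0.0717 -60.831 ] F [-0.3011 -0.6695  0.7531] open 1.002114716289036 q [-1.299   0.287   1.5779 -0.      1.2786 -0.15  ]
```

>>> apply_moves:
  moves:
    - [[0,0,-0.005,0,0,-7.6,0.3],[0,0,-0.005,0,0,-7.6,0.3],[0,0,-0.005,0,0,-7.6,0.3],[0,0,-0.005,0,0,-7.6,0.3],[0,0,-0.005,0,0,-7.6,0.3],[0,0,-0.005,0,0,-7.6,0.3],[0,0,-0.005,0,0,-7.6,0.3],[0,0,-0.005,0,0,-7.6,0.3],[0.0,0,0,0,0,0,0.3]]
  force: 60

```text
time: 1.05
eef_pos: [0.2756, -0.613, 0.2655]
tcp_rot: [0.723, 0.691, 0.003, -0.006]
contact_force: [0.5, -0.3, -0.2]
opening: 0.353
```

>>> apply_moves:
  moves:
    - [[0.04,0.013,0,0,0,0,0.3],[0.044,0.015,0,0,0,0,0.3],[0.044,0.015,0,0,0,0,0.3],[0.044,0.015,0,0,0,0,0.3],[0.044,0.015,0,0,0,0,0.3],[0.044,0.015,0,0,0,0,0.3],[0.044,0.015,0,0,0,0,0.3],[0.044,0.015,0,0,0,0,0.3],[0.044,0.015,0,0,0,0,0.3],[0.044,0.015,0,0,0,0,0.3],[0.044,0.015,0,0,0,0,0.3],[0,0,0,0,0,0,0.3]]

```text
time: 2.25
eef_pos: [0.4718, -0.1258, 0.264]
tcp_rot: [0.738, 0.674, 0.004, -0.009]
contact_force: [-0.0, 0.6, -0.0]
opening: 0.351
```

```bash
python3 -c "
from h import *
go(binp(-.045,0,.13,0)+[0,0,.07],tool(hx,-Z))"
```

```text
t 2.25 tcp [ 0.4718 -0.1258  0.264 ] shift(cur tool) [0.1892 0.0778 0.017 ] shift(target tool) [0.1893 0.0783 0.014 ] rot deg [-0.407  -1.0707 -0.1813] F [-0.0248  0.6079 -0.0069] open 0.3510436295668952 q [-0.4763 -0.1549  1.9814  0.0151  1.3287 -0.3896]
```

>>> apply_moves:
  moves:
    - [[0.038,0.015,0,0,-0.2,0,0.3],[0.038,0.016,0,0,-0.2,0,0.3],[0.038,0.016,0,0,-0.2,0,0.3],[0.038,0.016,0,0,-0.2,0,0.3],[0.037,0.016,0,0,-0.2,0,0.3],[0,0,0,0,0,0,0.3]]

```text
time: 2.85
eef_pos: [0.571, 0.0585, 0.2627]
tcp_rot: [0.745, 0.667, -0.004, -0.002]
contact_force: [-0.4, -0.7, -0.7]
opening: 0.349
```

```bash
python3 -c "
from h import *
go(binp(-.045,0,.13,0)+[0,0,-.021],tool(hx,-Z))"
```

```text
t 2.85 tcp [0.571  0.0585 0.2627] shift(cur tool) [-0.0028 -0.0034  0.1037] shift(target tool) [-0.003  -0.0045  0.1037] rot deg [-0.5177  0.1581 -1.3452] F [-0.3517 -0.6647 -0.6638] open 0.34925304395317874 q [-0.0735  0.0466  1.7911 -0.0026  1.313   0.0379]
```

>>> apply_moves:
  moves:
    - [[-0.003,-0.005,0,-0.5,0.2,-1.3,0.3],[0,0,0.02,0,0,0,0.3],[0,0,0.025,0,0,0,0.3],[0,0,0.025,0,0,0,0.3],[0,0,0.02,0,0,0,0.3],[0,0,0.01,0,0,0,0.3],[0,0,0,0,0,0,0.3]]

```text
time: 3.55
eef_pos: [0.5617, 0.0467, 0.1592]
tcp_rot: [0.741, 0.671, -0.001, 0.001]
contact_force: [0.6, 0.3, -0.2]
opening: 0.354
```

```bash
python3 -c "
from h import *
go(binp(-.045,0,.13,0)+[0,0,-.021],tool(hx,-Z))"
```

```text
t 3.55 tcp [0.5617 0.0467 0.1592] shift(cur tool) [0.0097 0.0036 0.0001] shift(target tool) [0.0097 0.0037 0.0002] rot deg [ 0.0326  0.1304 -0.7007] F [ 0.5693  0.2597 -0.1948] open 0.3539214265470336 q [-0.0961  0.1138  1.9157 -0.0025  1.1115  0.0045]
```

>>> apply_moves:
  moves:
    - [[0.008,0.004,0,0,0,0,0.3],[0,0,0,0,0,0,1],[0,0,0,0,0,0,1],[0,0,0,0,0,0,1],[0,0,0,0,0,0,1]]
  force: 30

```text
time: 4.05
eef_pos: [0.5657, 0.0532, 0.1611]
tcp_rot: [0.741, 0.671, -0.002, 0.001]
contact_force: [0.3, -0.5, -3.3]
opening: 0.125
```

```bash
python3 - <<'E'
from h import *
go(binp(-.045,0,.13,0)+[0,0,-.02],tool(hx,-Z))
prev=None
for t in np.linspace(0,.75,16):
    p=binp(-.045,0,.13,t)
    if prev is not None:
        q=p-prev; print(round(t,3),'tool y',q@hx,'tool z',-q[2])
    prev=p
E
```

```text
t 4.05 tcp [0.5657 0.0532 0.1611] shift(cur tool) [0.0028 0.0003 0.0011] shift(target tool) [0.0028 0.0003 0.0011] rot deg [-0.0861  0.2481 -0.7077] F [ 0.3175 -0.4561 -3.3227] open 0.12514784504319598 q [-0.0828  0.1228  1.902  -0.0048  1.1183  0.0189]
0.05 tool y -0.0064410537229616606 tool z 0.0024115287658348916
0.1 tool y -0.006312477878637245 tool z 0.002730433497129009
0.15 tool y -0.006168124127090958 tool z 0.003042513566662547
0.2 tool y -0.006008353277523976 tool z 0.003346988936789863
0.25 tool y -0.005833564673853197 tool z 0.003643098577653381
0.3 tool y -0.005644195196559487 tool z 0.00393010236936181
0.35 tool y -0.005440718170714213 tool z 0.004207282951904534
0.4 tool y -0.005223642182913744 tool z 0.004473947518178145
0.45 tool y -0.0049935098100759145 tool z 0.004729429545643149
0.5 tool y -0.004750896263282878 tool z 0.004973090462283336
0.55 tool y -0.004496407950050268 tool z 0.005204321242703258
0.6 tool y -0.004230680958626632 tool z 0.0054225439303745016
0.65 tool y -0.003954379468102535 tool z 0.005627213082226079
0.7 tool y -0.003668194088309151 tool z 0.005817817131968092
0.75 tool y -0.0033728401336535515 tool z 0.005993879668740709
```

>>> apply_moves:
  moves:
    - [[0,-0.006,0.002,0,0,0,1],[0,-0.006,0.003,0,0,0,1],[0,-0.006,0.003,0,0,0,1],[0,-0.006,0.0035,0,0,0,1],[0,-0.006,0.0035,0,0,0,1],[0,-0.0055,0.004,0,0,0,1],[0,-0.0055,0.004,0,0,0,1],[0,-0.005,0.0045,0,0,0,1]]

```text
time: 4.85
eef_pos: [0.5524, 0.0544, 0.1547]
tcp_rot: [0.74, 0.67, 0.031, 0.037]
contact_force: [0.7, 0.0, 10.4]
opening: 0.124
```

```bash
python3 - <<'E'
from h import *
s=ctrl.get_state()
p=s['eef_pos']+[0,0,.02]-piv; a=np.arctan2(-(p@hx),p[2])-np.arctan2(.045,.13); print('tilt',a,'radius',np.hypot(p@hx,p[2]))
go(binp(-.045,0,.13,.75)+[0,0,-.02])
E
```

```text
tilt 0.10670159371693144 radius 0.13783581678162074
t 4.85 tcp [0.5524 0.0544 0.1547] shift(cur tool) [ 0.0022 -0.0684  0.0539] shift(target tool) [ 0.0022 -0.0684  0.0539] rot deg [0. 0. 0.] F [ 0.6522  0.0427 10.4216] open 0.12370115727331528 q [-0.0825  0.0503  1.995  -0.0054  1.0001  0.0194]
```

>>> apply_moves:
  moves:
    - [[0,0,0,0,0,0,0.5],[0,0,0,0,0,0,0.5]]

```text
time: 5.05
eef_pos: [0.5528, 0.0547, 0.1567]
tcp_rot: [0.741, 0.67, 0.032, 0.037]
contact_force: [-1.5, 0.0, -0.6]
opening: 0.251
```

```bash
python3 - <<'E'
from h import *
go(binp(-.045,0,.13,.75)+[0,0,-.02],tool(hx,-Z))
E
```

```text
t 5.05 tcp [0.5528 0.0547 0.1567] shift(cur tool) [ 0.0018 -0.069   0.0557] shift(target tool) [ 0.0024 -0.0632  0.0622] rot deg [ 5.6289  0.1643 -0.7119] F [-1.5222  0.0278 -0.6428] open 0.25065121145780606 q [-0.0822  0.0476  1.9939 -0.0047  1.0018  0.0198]
```

>>> apply_moves:
  moves:
    - [[0,-0.002,0,5.6,0,-0.7,0.5],[0,-0.01,0.003,0,0,0,0.5],[0,-0.011,0.005,0,0,0,0.5],[0,-0.011,0.005,0,0,0,0.5],[0,-0.011,0.006,0,0,0,0.5],[0,-0.011,0.007,0,0,0,0.5]]

```text
time: 5.65
eef_pos: [0.5078, 0.0587, 0.1298]
tcp_rot: [0.738, 0.674, 0.013, 0.015]
contact_force: [13.0, -1.7, -7.3]
opening: 0.252
```

```bash
python3 - <<'E'
from h import *
s=ctrl.get_state()
p=s['eef_pos']+[0,0,.02]-piv; a=np.arctan2(-(p@hx),p[2])-np.arctan2(.045,.13); print('tilt',a,'radius',np.hypot(p@hx,p[2]))
go(binp(-.045,0,.13,.75)+[0,0,-.02],tool(hx,-Z))
E
```

```text
tilt 0.4705762195149643 radius 0.1437521438390271
t 5.65 tcp [0.5078 0.0587 0.1298] shift(cur tool) [ 0.0023 -0.0194  0.0346] shift(target tool) [ 0.0023 -0.018   0.0353] rot deg [ 2.293   0.0447 -0.1846] F [12.9871 -1.7473 -7.2719] open 0.25176325672878647 q [-0.083   0.0134  2.0817 -0.0012  1.0065  0.0081]
```

>>> apply_moves:
  moves:
    - [[0,-0.009,0.009,0.6,0,0,0.5],[0,-0.009,0.009,0.6,0,0,0.5],[0,-0.009,0.009,0.6,0,0,0.5],[0,-0.009,0.009,0.6,0,0,0.5],[0,-0.009,0.006,0.6,0,0,0.5],[0,-0.009,0.004,0.6,0,0,0.5]]

```text
time: 6.25
eef_pos: [0.4856, 0.0606, 0.0964]
tcp_rot: [0.739, 0.673, 0.025, 0.026]
contact_force: [21.2, -0.9, -6.1]
opening: 0.251
```

```bash
python3 - <<'E'
from h import *
s=ctrl.get_state()
p=s['eef_pos']+[0,0,.02]-piv; a=np.arctan2(-(p@hx),p[2])-np.arctan2(.045,.13); print('tilt',a,'radius',np.hypot(p@hx,p[2]))
go(binp(-.045,0,.13,.75)+[0,0,-.02],tool(hx,-Z))
E
```

```text
tilt 0.7517043761261085 radius 0.1422375034558523
t 6.25 tcp [0.4856 0.0606 0.0964] shift(cur tool) [0.0024 0.0041 0.0023] shift(target tool) [0.0024 0.0042 0.002 ] rot deg [ 4.1441 -0.0792 -0.385 ] F [21.2362 -0.9432 -6.0566] open 0.25086107908821764 q [-0.0839 -0.0035  2.1699  0.0011  0.9029  0.0094]
```

>>> apply_moves:
  moves:
    - [[0,-0.012,0.002,0,0,0,0.5],[0,-0.012,0.002,0,0,0,0.5],[0,-0.012,0.001,0,0,0,0.5]]

```text
time: 6.55
eef_pos: [0.4861, 0.0599, 0.1027]
tcp_rot: [0.738, 0.669, 0.062, 0.065]
contact_force: [29.2, -1.5, -8.8]
opening: 0.253
```

>>> apply_moves:
  moves:
    - [[0,0.004,0,4,0,0,0.3],[0,0.004,-0.01,0,0,0,0.3],[0,0,-0.025,0,0,0,0.3],[0,0,-0.04,0,0,0,0.0],[0,0,-0.04,0,0,0,-1],[0,0,-0.04,0,0,0,-1],[0,0,-0.04,0,0,0,-1],[0,0,0,0,0,0,-1]]

```text
time: 7.35
eef_pos: [0.4626, 0.062, 0.2991]
tcp_rot: [0.74, 0.671, 0.032, 0.031]
contact_force: [1.2, -0.2, 0.4]
opening: 0.999
```

```bash
python3 - <<'E'
from h import *
snap('wrist','w1');snap('top','t1')
a=load('w1')['im'];b=load('t1')['im'][90:230,120:320]
cv2.imwrite('pics/c2.png',np.hstack([cv2.resize(a,(400,300)),cv2.resize(b,(400,300),interpolation=2)])[:,:,::-1])
go(binp(.0365,.05,.052,.75),tool(hy,-Z))
E
```

```text
t 7.45 tcp [0.4607 0.0621 0.2931] shift(cur tool) [0.0538 0.1265 0.1913] shift(target tool) [-0.142   0.0531  0.1802] rot deg [  3.8347   3.4128 -90.6078] F [ 1.1003  0.9567 -0.2219] open 0.9991499034707038 q [-0.0871 -0.2883  2.0402  0.0043  1.3093  0.0107]
```

View pics/c2.png

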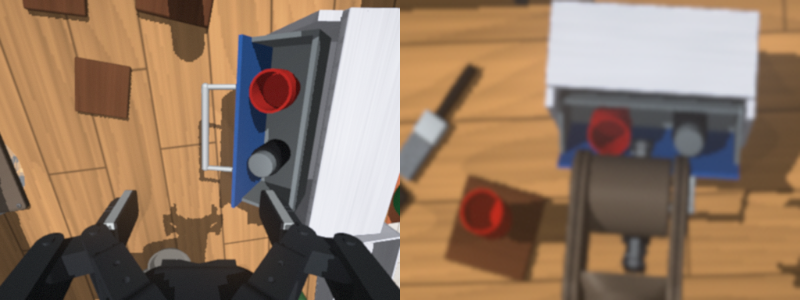

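```bash
python3 - <<'E'
from h import *
t=.75
c,s=np.cos(t),np.sin(t); xa=hx*c+Z*s; za=-hx*s+Z*c
for f in('w1','t1'):
    d=load(f);im=d['im'];hsv=cv2.cvtColor(im,cv2.COLOR_RGB2HSV)
    red=((hsv[...,1]>130)&((hsv[...,0]<7)|(hsv[...,0]>172))).astype(np.uint8)
    cs,_=cv2.findContours(red,0,1)
    for k in cs:
        if cv2.contourArea(k)<60: continue
        P=[]
        for u,v in k[:,0]:
            o,r=ray(d,u,v); l=(binp(0,0,.091,t)-o)@za/(r@za); q=o+r*l-piv; P.append([q@xa,q@hy])
        P=np.array(P); cam=d['T'][:3,3]-piv
        print(f,cv2.boundingRect(k),'x',P.min(0)[0],P.max(0)[0],'y',P.min(0)[1],P.max(0)[1],'cam',cam@xa,cam@hy,cam@za)
E
```

```text
w1 (319, 88, 65, 57) x 0.00718375693456292 0.07689862214919527 y 0.026408504529650947 0.08655921800711103 cam 0.1492160134319632 0.07915185206805173 0.39608455428856726
t1 (150, 178, 25, 23) x -0.1451727521552387 -0.06134470660877968 y 0.2128445626725769 0.2876536355088629 cam 0.7261532389023854 -0.058651257253108866 1.21912419996141
t1 (214, 141, 21, 22) x 0.008656411789668923 0.07822986837270074 y 0.02957460166183684 0.08759372667537856 cam 0.7261532389023854 -0.058651257253108866 1.21912419996141
t1 (147, 48, 19, 13) x 0.30502075091489567 0.3372006902563638 y 0.20870596461300253 0.25446963334690004 cam 0.7261532389023854 -0.058651257253108866 1.21912419996141
```

```bash
python3 - <<'E'
from h import *
d=load('w1')
im=d['im'].copy()
for t,col in((.75,(0,255,0)),(.65,(255,255,0))):
    P=[binp(-.045,.065,.13,t),binp(-.045,-.065,.13,t),binp(0,.131,.118,t),binp(0,-.131,.118,t),binp(.09,.131,.09,t),binp(.09,-.131,.09,t)]
    for p in P: cv2.circle(im,tuple(int(round(x*4)) for x in proj(d,p)),8,col,-1,shift=2)
c=.0465
for xc,col in((.0365,(0,255,0)),(.0465,(255,255,0))):
    Q=np.array([proj(d,binp(xc+.0305*np.cos(a),.057+.0305*np.sin(a),.091,.75)) for a in np.linspace(0,6.28,40)])
    cv2.polylines(im,[np.round(Q*4).astype(int)],True,col,1,shift=2)
x=cv2.resize(im[20:300,230:430],None,fx=2.1,fy=2.1,interpolation=2)
cv2.imwrite('pics/c3.png',x[:,:,::-1])
E
```

```text
(no output)
```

View pics/c3.png

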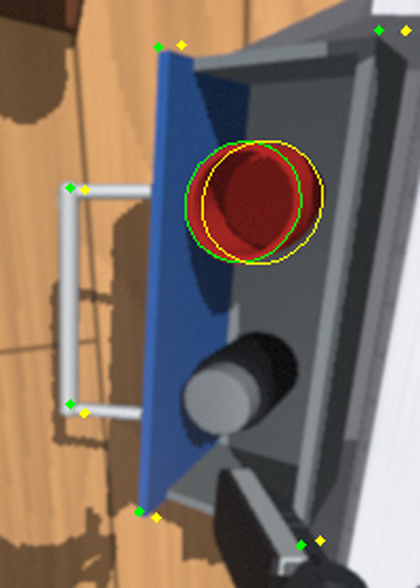

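The overlay at 0.75 rad lands on the bar ends and the wall corners. The bin is fully forward, and the tumbler's rim matches x' = 36.5 mm, y' = 57 mm. Next I check whether the arm can reach the tilted grasp.

```bash
cat > kin.py <<'E'
from h import *
from scipy.optimize import least_squares
# q2,q3,q5 , r, z  (q4~0)
S=[(.287,1.5779,1.2786,np.hypot(.2762,.6153),.2302),(-.1549,1.9814,1.3287,np.hypot(.4718,.1258),.264),(.0466,1.7911,1.313,np.hypot(.571,.0585),.2627),(.1138,1.9157,1.1115,np.hypot(.5617,.0467),.1592),(.0503,1.995,1.0001,np.hypot(.5524,.0544),.1547),(.0134,2.0817,1.0065,np.hypot(.5078,.0587),.1298),(-.0035,2.1699,.9029,np.hypot(.4856,.0606),.0964),(-.2883,2.0402,1.3093,np.hypot(.4607,.0621),.2931)]
S=np.array(S)
def fk(k,q2,q3,q5):
    a,b,L,h,c=k; s=q2+q3; t=s+q5
    return a*np.sin(q2)+b*np.sin(s)+L*np.sin(t)+c, h+a*np.cos(q2)+b*np.cos(s)+L*np.cos(t)
f=least_squares(lambda k:np.concatenate([fk(k,*S[:,:3].T)[0]-S[:,3],fk(k,*S[:,:3].T)[1]-S[:,4],[(k[4])*.05]]),[.44,.59,.3,.28,0])
k=f.x
def ik(r,z,p): # p: tool pitch forward from down
    g=least_squares(lambda q:[fk(k,*q)[0]-r,fk(k,*q)[1]-z,q.sum()-(np.pi-p)],[0,2.0,1.1-p]); return g.x
if __name__=='__main__':
    print('k',k,'res',np.abs(f.fun).max())
    for w in (.0,.03,.06,.09,.12,.15):
        p=binp(.0365,.057,.052+w,.75)
        for pt in(.75,.6,.45,.3): print(w,pt,ik(np.hypot(p[0],p[1]),p[2],pt))
E
python3 kin.py
```

```text
k [0.42613349 0.56751926 0.21115611 0.1981028  0.00809025] res 0.0029812389119030502
0.0 0.75 [0.0547842  2.19446447 0.14234398]
0.0 0.6 [0.07603148 2.12793463 0.33762654]
0.0 0.45 [0.11181559 2.05485994 0.52491712]
0.0 0.3 [0.1592925  1.977192   0.70510816]
0.03 0.75 [-0.03022497  2.23170138  0.19011624]
0.03 0.6 [-0.00434143  2.16372555  0.38220854]
0.03 0.45 [0.03557689 2.09001826 0.5659975 ]
0.03 0.3 [0.08654439 2.01249263 0.74255564]
0.06 0.75 [-0.11654396  2.26523919  0.24289742]
0.06 0.6 [-0.08546268  2.19583858  0.43121675]
0.06 0.45 [-0.04102861  2.12155     0.61107126]
0.06 0.3 [0.01368496 2.04422393 0.78368376]
0.09 0.75 [-0.2036959   2.29481104  0.30047752]
0.09 0.6 [-0.16691041  2.22405704  0.48444602]
0.09 0.45 [-0.11764547  2.14928187  0.65995625]
0.09 0.3 [-0.0589957   2.07224993  0.82833842]
0.12 0.75 [-0.2910393   2.32013687  0.36249509]
0.12 0.6 [-0.24814154  2.24815656  0.54157763]
0.12 0.45 [-0.19382621  2.17303424  0.71238463]
0.12 0.3 [-0.13113456  2.09642713  0.87630009]
0.15 0.75 [-0.37777259  2.34093851  0.42842673]
0.15 0.6 [-0.32849922  2.26791732  0.60217456]
0.15 0.45 [-0.26903813  2.19263082  0.76799995]
0.15 0.3 [-0.2023008   2.1166125   0.92728095]
```

```bash
cat >> h.py <<'E'
def pitch(p,y=-hy): return tool(y, hx*np.sin(p)-Z*np.cos(p))
def grasp(back=0): 
    Rt=pitch(.6); z=Rt.as_matrix()[:,2]; return binp(.0365,.057,.079,.75)+(.027-back)*z,Rt
E
python3 - <<'E'
from h import *
p,Rt=grasp(.1); print(p); go(p,pitch(0)); go(p,Rt)
E
```

```text
[0.54799461 0.11477056 0.19293274]
t 7.45 tcp [0.4607 0.0621 0.2931] shift(cur tool) [0.0605 0.0734 0.1068] shift(target tool) [ 0.0824 -0.0601  0.1002] rot deg [ 3.4021 -3.8226 89.2861] F [ 1.1003  0.9567 -0.2219] open 0.9991499034707038 q [-0.0871 -0.2883  2.0402  0.0043  1.3093  0.0107]
t 7.45 tcp [0.4607 0.0621 0.2931] shift(cur tool) [0.0605 0.0734 0.1068] shift(target tool) [ 0.0114 -0.0601  0.1292] rot deg [-23.3418  23.2455  87.0725] F [ 1.1003  0.9567 -0.2219] open 0.9991499034707038 q [-0.0871 -0.2883  2.0402  0.0043  1.3093  0.0107]
```

>>> apply_moves:
  moves:
    - [[0,0,0,0,0,8.4,-1],[0,0,0,0,0,8.4,-1],[0,0,0,0,0,8.4,-1],[0,0,0,0,0,8.4,-1],[0,0,0,0,0,8.4,-1],[0,0,0,0,0,8.4,-1],[0,0,0,0,0,8.4,-1],[0,0,0,0,0,8.4,-1],[0,0,0,0,0,8.4,-1],[0,0,0,0,0,8.4,-1],[0,0,0,0,0,5,-1],[0,0,0,0,0,0,-1]]

```text
time: 8.65
eef_pos: [0.4394, 0.0649, 0.257]
tcp_rot: [0.998, -0.061, 0.006, -0.002]
contact_force: [0.3, 0.2, 1.6]
opening: 1.001
```

```bash
python3 - <<'E'
from h import *
p,Rt=grasp(.1); print(p); go(p,pitch(0)); go(p,Rt)
E
```

```text
[0.54799461 0.11477056 0.19293274]
t 8.65 tcp [0.4394 0.0649 0.257 ] shift(cur tool) [ 0.101  -0.0624  0.0656] shift(target tool) [ 0.1039 -0.0592  0.0641] rot deg [-0.275  -0.6966 -1.9761] F [0.3458 0.2411 1.6303] open 1.0005505279794127 q [-0.0852 -0.2762  2.0945  0.0047  1.3111  1.6061]
t 8.65 tcp [0.4394 0.0649 0.257 ] shift(cur tool) [ 0.101  -0.0624  0.0656] shift(target tool) [ 0.0495 -0.0592  0.1115] rot deg [ 0.3259 33.6773 -1.9977] F [0.3458 0.2411 1.6303] open 1.0005505279794127 q [-0.0852 -0.2762  2.0945  0.0047  1.3111  1.6061]
```

>>> apply_moves:
  moves:
    - [[0.015,-0.012,0.005,0,6.8,-0.4,-1],[0.015,-0.012,0.005,0,6.8,-0.4,-1],[0.015,-0.012,0.005,0,6.8,-0.4,-1],[0.015,-0.012,0.005,0,6.8,-0.4,-1],[0.01,-0.012,0.005,0,6.8,-0.4,-1],[0,0,0,0,0,0,-1]]

```text
time: 9.25
eef_pos: [0.5142, 0.1183, 0.2356]
tcp_rot: [0.954, -0.035, 0.297, 0.017]
contact_force: [-0.9, 0.4, -0.7]
opening: 0.998
```

```bash
python3 - <<'E'
from h import *
p,Rt=grasp(.1); go(p,Rt)
E
```

```text
t 9.25 tcp [0.5142 0.1183 0.2356] shift(cur tool) [0.0037 0.0004 0.0545] shift(target tool) [0.004  0.0006 0.0544] rot deg [ 0.2324 -0.2574  0.9215] F [-0.9391  0.4058 -0.7323] open 0.9976790825652045 q [ 0.0813 -0.3395  2.2633 -0.1701  0.6274  1.832 ]
```

>>> apply_moves:
  moves:
    - [[0.004,0,0.01,0,0,0.9,-1],[0,0,0.025,0,0,0,-1],[0,0,0.025,0,0,0,-1],[0,0,0.02,0,0,0,-1],[0,0,0.01,0,0,0,-1],[0,0,0,0,0,0,-1]]

```text
time: 9.85
eef_pos: [0.5658, 0.1109, 0.1566]
tcp_rot: [0.957, -0.039, 0.287, 0.017]
contact_force: [0.4, -0.5, -0.0]
opening: 1.001
```

```bash
python3 - <<'E'
from h import *
p,Rt=grasp(0); go(p,Rt)
a=snap('wrist','w2');cv2.imwrite('pics/c4.png',a[:,:,::-1])
E
```

```text
t 9.85 tcp [0.5658 0.1109 0.1566] shift(cur tool) [ 0.0066 -0.0028  0.0597] shift(target tool) [ 0.0056 -0.0023  0.0598] rot deg [0.4477 0.9445 0.4639] F [ 0.3991 -0.5059 -0.0459] open 1.0014793054636042 q [ 0.0553 -0.0951  2.2155 -0.1988  0.451   1.8614]
```

View pics/c4.png

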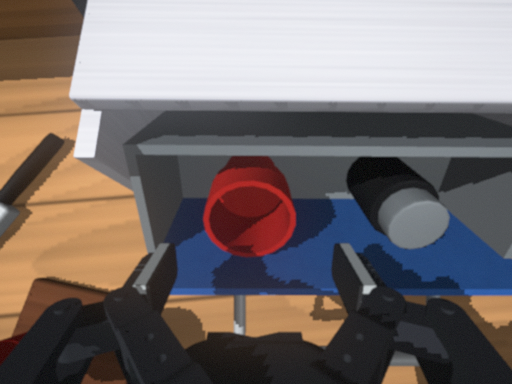

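The tumbler's rim is centred at (250,217), midway between the open fingers (155 and 352), and the jar is clear on the right. Now I go in and grip.

>>> apply_moves:
  moves:
    - [[0.006,-0.003,0.005,0.4,0.9,0.4,-1],[0.001,0,0.016,0,0,0,-1],[0.001,0,0.016,0,0,0,-1],[0.001,0,0.014,0,0,0,-1],[0.0,0,0.008,0,0,0,-1],[0,0,0,0,0,0,-1]]

```text
time: 10.5
eef_pos: [0.6119, 0.1114, 0.1201]
tcp_rot: [0.952, -0.041, 0.302, 0.012]
contact_force: [-0.3, -1.1, 0.7]
opening: 1.004
```

```bash
python3 - <<'E'
from h import *
p,Rt=grasp(0); go(p,Rt)
E
```

```text
t 10.5 tcp [0.6119 0.1114 0.1201] shift(cur tool) [-0.0117  0.0022  0.0036] shift(target tool) [-0.0116  0.0022  0.0038] rot deg [-0.1426 -0.8024  0.0401] F [-0.2837 -1.0528  0.6686] open 1.004389078208194 q [ 0.0474  0.0617  2.1496 -0.2342  0.3287  1.9025]
```

>>> apply_moves:
  moves:
    - [[-0.006,0.002,0.002,0,-0.4,0,-1],[-0.005,0,0.001,0,-0.4,0,-1],[0,0,0,0,0,0,-1]]

```text
time: 10.8
eef_pos: [0.604, 0.1102, 0.1125]
tcp_rot: [0.954, -0.041, 0.296, 0.012]
contact_force: [0.2, -0.3, -0.9]
opening: 0.999
```

```bash
python3 - <<'E'
from h import *
p,Rt=grasp(0); go(p,Rt)
E
```

```text
t 10.8 tcp [0.604  0.1102 0.1125] shift(cur tool) [-0.001   0.0004  0.0019] shift(target tool) [-0.001   0.0004  0.0019] rot deg [-0.1755 -0.0773  0.0487] F [ 0.1713 -0.3485 -0.8872] open 0.9985178188118875 q [ 0.0448  0.0597  2.1646 -0.2241  0.3273  1.8916]
```

>>> apply_moves:
  moves:
    - [[0,0,0.001,0,0,0,1],[0,0,0,0,0,0,1],[0,0,0,0,0,0,1],[0,0,0,0,0,0,1],[0,0,0,0,0,0,1]]
  force: 45

```text
time: 11.3
eef_pos: [0.6044, 0.1104, 0.1126]
tcp_rot: [0.954, -0.041, 0.296, 0.011]
contact_force: [0.0, -0.8, -0.6]
opening: 0.708
```

```bash
python3 - <<'E'
from h import *
p,Rt=grasp(0); go(p,Rt)
za=binp(0,0,1,.75)-binp(0,0,0,.75); s=ctrl.get_state(); print('withdraw dir in tool',R.from_quat(s['tcp_rot']).inv().apply(za))
E
```

```text
t 11.3 tcp [0.6044 0.1104 0.1126] shift(cur tool) [-0.0013  0.0005  0.0018] shift(target tool) [-0.0013  0.0005  0.0018] rot deg [-0.1914 -0.1436  0.0569] F [ 0.0477 -0.8066 -0.6196] open 0.7078712320758452 q [ 0.045   0.0601  2.1644 -0.2249  0.326   1.8924]
withdraw dir in tool [-0.147  -0.0035 -0.9891]
```

>>> apply_moves:
  moves:
    - [[0,0,-0.008,0,0,0,1],[0,0,-0.015,0,0,0,1],[0,0,-0.02,0,0,0,1],[0,0,-0.02,0,0,0,1],[0,0,-0.02,0,0,0,1],[0,0,-0.02,0,0,0,1],[0,0,-0.02,0,0,0,1],[0,0,-0.015,0,0,0,1],[0,0,0,0,0,0,1]]

```text
time: 12.2
eef_pos: [0.5177, 0.117, 0.2273]
tcp_rot: [0.956, -0.041, 0.29, 0.012]
contact_force: [0.2, -0.1, -1.4]
opening: 0.707
```

```bash
python3 - <<'E'
from h import *
p,Rt=grasp(0.13); go(p,Rt)
# target: cup upright above stack; yaw same
st=np.array([.4840,.2956,.095])
Rg=R.from_quat(ctrl.get_state()['tcp_rot'])
s=np.array([.484,.2956,.095+.073]); P=pitch(-.15); print('final tcp',s+.027*P.as_matrix()[:,2])
go(s+.027*P.as_matrix()[:,2]+[0,0,.10],P)
a=snap('wrist','w3');cv2.imwrite('pics/c5.png',a[:,:,::-1])
E
```

```text
t 12.2 tcp [0.5177 0.117  0.2273] shift(cur tool) [ 0.0059 -0.0004  0.0154] shift(target tool) [ 0.0057 -0.0004  0.0155] rot deg [-0.1237  0.6876  0.065 ] F [ 0.1988 -0.0669 -1.4354] open 0.7073529289865405 q [ 0.0719 -0.3168  2.2582 -0.1476  0.6229  1.8226]
final tcp [0.48   0.296  0.1413]
t 12.2 tcp [0.5177 0.117  0.2273] shift(cur tool) [-0.0363 -0.1751 -0.0408] shift(target tool) [-0.0547 -0.175  -0.0059] rot deg [ -0.0934 -42.2842   0.1082] F [ 0.1988 -0.0669 -1.4354] open 0.7073529289865405 q [ 0.0719 -0.3168  2.2582 -0.1476  0.6229  1.8226]
```

View pics/c5.png

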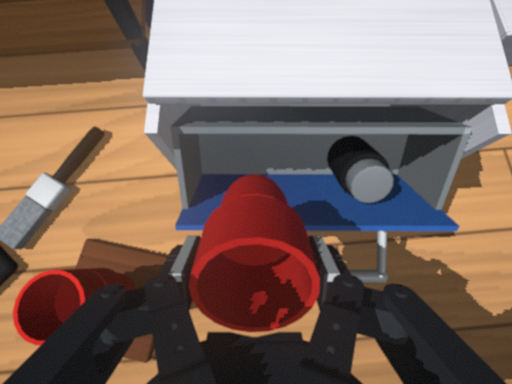

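The tumbler is held and clear of the bin, and the jar is still inside at (370,180). The stack's rim is at lower left, about (50,305). Next I lift, then move to the stack while turning the tumbler upright.

>>> apply_moves:
  moves:
    - [[0.017,0,-0.025,0,0,0,1],[0.017,0,-0.025,0,0,0,1],[0,-0.01,0,0,-5.2,0,1],[0,-0.022,0,0,-5.3,0,1],[0,-0.022,0,0,-5.3,0,1],[0,-0.022,0,0,-5.3,0,1],[0,-0.022,0,0,-5.3,0,1],[0,-0.022,0,0,-5.3,0,1],[0,-0.022,0,0,-5.3,0,1],[0,-0.022,0,0,-5.3,0,1],[0,-0.01,0,0,0,0,1],[0,0,0,0,0,0,1]]

```text
time: 13.45
eef_pos: [0.5324, 0.2952, 0.2683]
tcp_rot: [0.994, -0.044, -0.101, -0.001]
contact_force: [0.8, 1.1, -1.9]
opening: 0.705
```

```bash
python3 - <<'E'
from h import *
s=np.array([.484,.2956,.095+.073]); P=pitch(-.15)
go(s+.027*P.as_matrix()[:,2]+[0,0,.08],P)
E
```

```text
t 13.45 tcp [0.5324 0.2952 0.2683] shift(cur tool) [-0.0417  0.0035  0.0566] shift(target tool) [-0.0447  0.0038  0.0543] rot deg [ 0.3881  3.0273 -0.1477] F [ 0.83    1.1337 -1.8637] open 0.7050909746272664 q [0.3098 0.2141 1.605  0.0719 1.5126 1.9589]
```

>>> apply_moves:
  moves:
    - [[-0.015,0.001,0,0.2,1.5,0,1],[-0.015,0.001,0.0,0.2,1.5,0,1],[-0.011,0.001,0.0,0,0,0,1],[0,0,0,0,0,0,1],[0,0,0,0,0,0,1]]

```text
time: 13.95
eef_pos: [0.4892, 0.2925, 0.2727]
tcp_rot: [0.996, -0.045, -0.073, -0.001]
contact_force: [-0.9, 0.5, -1.2]
opening: 0.709
```

```bash
python3 - <<'E'
from h import *
s=np.array([.484,.2956,.095+.073]); P=pitch(-.15)
snap('wrist','w4');a=snap('side','s4');b=snap('top','t4')
go(s+.027*P.as_matrix()[:,2]+[0,0,.08],P)
A=cv2.resize(a[150:300,130:280],(400,400),interpolation=2);B=cv2.resize(b[140:240,120:220],(400,400),interpolation=2)
cv2.imwrite('pics/c6.png',np.hstack([A,B])[:,:,::-1])
E
```

```text
t 14.1 tcp [0.4898 0.2927 0.2725] shift(cur tool) [-0.0024 -0.0025  0.0522] shift(target tool) [-0.0023 -0.0024  0.0522] rot deg [ 0.1852 -0.1694 -0.2444] F [-0.751   0.0862 -2.0958] open 0.7067016971692419 q [0.3355 0.0973 1.7244 0.0576 1.4557 1.9871]
```

View pics/c6.png

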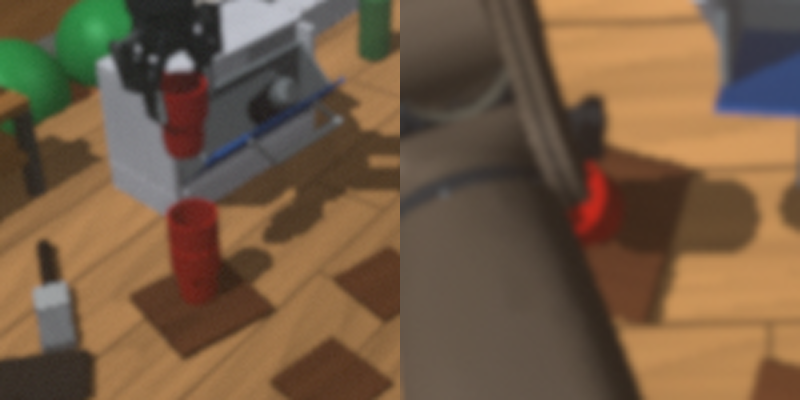

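View pics/w4.png

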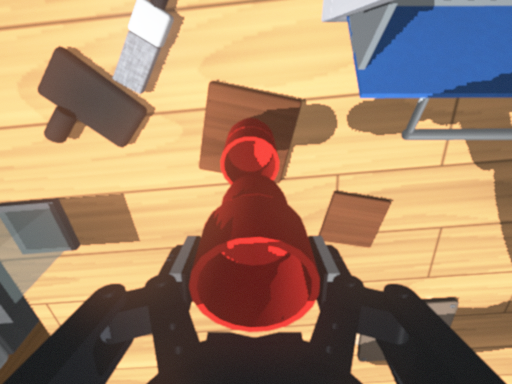

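```bash
python3 - <<'E'
from h import *
np.set_printoptions(precision=4,suppress=True)
w=load('w4');s=load('s4')
hsv=cv2.cvtColor(w['im'],cv2.COLOR_RGB2HSV)
red=(hsv[...,1]>130)&((hsv[...,0]<8)|(hsv[...,0]>172))
for v in range(140,186,5):
    u=np.where(red[v,200:310])[0]+200; print(v,u.min(),u.max(),end='; ')
print()
for v in (260,270,280,290,300):
    u=np.where(red[v,185:325])[0]+185; print(v,u.min(),u.max(),end='; ')
c=np.where(red[:,250])[0]; print('col250',c.min(),c.max()) 
print('stack by wrist',onz(w,250,161,.14))
tz=R.from_quat(ctrl.get_state()['tcp_rot']).as_matrix()[:,2]; pc=ctrl.get_state()['eef_pos']-.027*tz
print('pad ctr',pc,'held rim by wrist',onz(w,255,283,pc[2]+.012))
h2=cv2.cvtColor(s['im'],cv2.COLOR_RGB2HSV); r2=(h2[...,1]>120)&((h2[...,0]<8)|(h2[...,0]>172))
for v in range(176,264,4):
    u=np.where(r2[v,180:225])[0]+180
    if len(u): print(v,u.min(),u.max(),end='; ')
print()
print('side proj stack rim',proj(s,[.484,.2956,.14]),'base',proj(s,[.484,.2956,.015]))
print('held rim',proj(s,pc+[0,0,.012]),'held base',proj(s,pc-[0,0,.073]))
E
```

```text
140 226 274; 145 224 275; 150 223 276; 155 221 278; 160 220 279; 165 220 279; 170 221 279; 175 224 276; 180 227 274; 185 231 276; 
260 194 315; 270 191 317; 280 189 320; 290 189 319; 300 192 314; col250 118 331
stack by wrist [0.4899 0.295  0.14  ]
pad ctr [0.4937 0.2925 0.2993] held rim by wrist [0.498  0.2904 0.3113]
180 191 206; 184 192 206; 188 192 206; 192 193 206; 196 193 205; 200 192 205; 204 193 204; 208 196 200; 228 194 210; 232 193 210; 236 193 210; 240 194 210; 244 194 210; 248 195 212; 252 196 211; 256 196 211; 260 198 210; 
side proj stack rim [202.1915 229.64  ] base [204.8033 259.7993]
held rim [196.2818 180.5971] held base [198.4769 205.1433]
```

>>> apply_moves:
  moves:
    - [[-0.006,-0.003,0,0,0,0,1],[0.0,0,0.015,0,0,0,1],[0.003,0,0.02,0,0,0,1],[0.003,0,0.02,0,0,0,1],[0.001,0,0.008,0,0,0,1],[0,0,0,0,0,0,1],[0,0,0,0,0,0,1]]

```text
time: 14.8
eef_pos: [0.4815, 0.2964, 0.2042]
tcp_rot: [0.996, -0.046, -0.074, -0.001]
contact_force: [-0.4, -0.3, -1.8]
opening: 0.709
```

```bash
python3 - <<'E'
from h import *
s=np.array([.486,.296,.095+.073]); P=pitch(-.15)
go(s+.027*P.as_matrix()[:,2],P)
st=ctrl.get_state();print('underside z',st['eef_pos'][2]+.027*.989-.073)
E
```

```text
t 14.8 tcp [0.4815 0.2964 0.2042] shift(cur tool) [ 0.0098 -0.0003  0.0622] shift(target tool) [0.0099 0.     0.0621] rot deg [ 0.2388 -0.0765 -0.2791] F [-0.3567 -0.2852 -1.7965] open 0.7092682739820289 q [0.3462 0.1405 1.804  0.0601 1.3344 1.9907]
underside z 0.15792665181479454
```

```bash
python3 - <<'E'
from h import *
a=snap('side','s5');b=snap('wrist','w5')
A=cv2.resize(a[165:275,145:255],(400,400),interpolation=2);B=cv2.resize(b[80:280,150:350],(400,400),interpolation=2)
cv2.imwrite('pics/c7.png',np.hstack([A,B])[:,:,::-1])
h2=cv2.cvtColor(a,cv2.COLOR_RGB2HSV); r2=(h2[...,1]>120)&((h2[...,0]<8)|(h2[...,0]>172))
for v in range(190,264,3):
    u=np.where(r2[v,180:225])[0]+180
    if len(u): print(v,u.min(),u.max(),end='; ')
E
```

```text
199 195 208; 202 194 209; 205 194 209; 208 195 209; 211 196 209; 214 196 208; 217 196 207; 220 195 207; 223 195 207; 226 195 209; 229 193 210; 232 193 210; 235 193 210; 238 194 210; 241 194 210; 244 194 211; 247 195 211; 250 195 211; 253 196 211; 256 197 211; 259 197 210; 262 199 207;
```

View pics/c7.png

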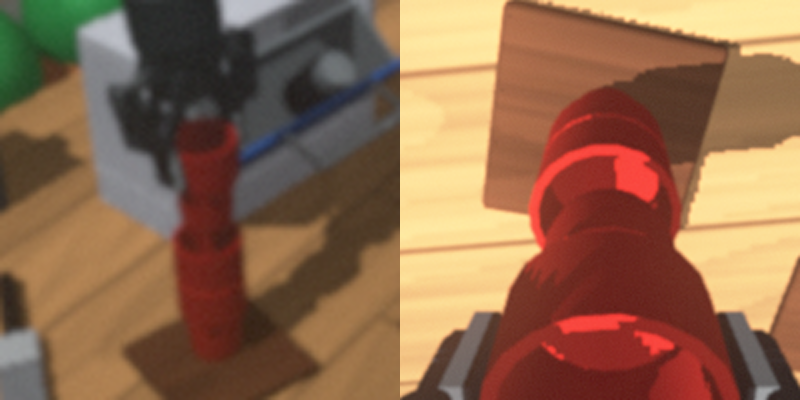

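Side view: the foot is at column 201.5 and the stack's rim at 201.7. In the wrist view the foot lies 2–3 px right of the rim centre. So the tumbler is aligned within about 2 mm. Now I lower it.

>>> apply_moves:
  moves:
    - [[0.0,-0.0015,0.004,0.2,0,-0.2,1],[0.001,0,0.008,0,0,0,1],[0.0015,0,0.009,0,0,0,1],[0.0015,0,0.009,0,0,0,1],[0.001,0,0.006,0,0,0,1],[0,0,0,0,0,0,1]]

```text
time: 15.5
eef_pos: [0.4829, 0.2986, 0.1676]
tcp_rot: [0.996, -0.044, -0.072, -0.004]
contact_force: [0.2, -0.3, -1.6]
opening: 0.707
```

```bash
python3 - <<'E'
from h import *
s=np.array([.486,.297,.095+.073]); P=pitch(-.15)
go(s+.027*P.as_matrix()[:,2],P)
st=ctrl.get_state();print('underside z',st['eef_pos'][2]+.027*.989-.073)
E
```

```text
t 15.5 tcp [0.4829 0.2986 0.1676] shift(cur tool) [0.003  0.0013 0.0261] shift(target tool) [0.0032 0.0013 0.0261] rot deg [-0.1084 -0.3646 -0.045 ] F [ 0.2195 -0.3487 -1.6009] open 0.7071664134752553 q [0.3474 0.1779 1.832  0.0651 1.262  1.9825]
underside z 0.12129871666745427
```

>>> apply_moves:
  moves:
    - [[0.0,0.001,0.005,0,0,0,1],[0.0005,0,0.006,0,0,0,1],[0.001,0,0.006,0,0,0,1],[0.001,0,0.004,0,0,0,1],[0,0,0,0,0,0,1]]

```text
time: 16.0
eef_pos: [0.4822, 0.2975, 0.1445]
tcp_rot: [0.996, -0.044, -0.072, -0.004]
contact_force: [-0.1, 0.5, -1.7]
opening: 0.707
```

```bash
python3 - <<'E'
from h import *
s=np.array([.486,.297,.095+.073]); P=pitch(-.15)
go(s+.027*P.as_matrix()[:,2],P)
st=ctrl.get_state();print('underside z',st['eef_pos'][2]+.027*.989-.073)
E
```

```text
t 16.0 tcp [0.4822 0.2975 0.1445] shift(cur tool) [0.0002 0.0002 0.0032] shift(target tool) [0.0003 0.0002 0.0032] rot deg [-0.1042 -0.3585 -0.0485] F [-0.1457  0.4506 -1.7434] open 0.7071814802108182 q [0.3461 0.2017 1.85   0.0659 1.2204 1.9785]
underside z 0.09817502229608137
```

>>> apply_moves:
  moves:
    - [[0.0,0,0.002,0,0,0,1],[0.0,0,0.002,0,0,0,1]]

```text
time: 16.2
eef_pos: [0.4827, 0.2978, 0.1426]
tcp_rot: [0.997, -0.044, -0.071, -0.004]
contact_force: [-2.5, -1.6, 10.5]
opening: 0.71
```

>>> apply_moves:
  moves:
    - [[0.0,0,0.002,0,0,0,1],[0.0,0,0.002,0,0,0,1]]

```text
time: 16.4
eef_pos: [0.4828, 0.2978, 0.1427]
tcp_rot: [0.997, -0.044, -0.071, -0.004]
contact_force: [-1.5, -1.6, 5.6]
opening: 0.71
```

>>> apply_moves:
  moves:
    - [[0,0,0,0,0,0,0.0],[0,0,0,0,0,0,-0.6],[0,0,0,0,0,0,-1],[0,0,0,0,0,0,-1]]

```text
time: 16.8
eef_pos: [0.4839, 0.2984, 0.1441]
tcp_rot: [0.997, -0.044, -0.069, -0.005]
contact_force: [-0.2, -0.3, 0.1]
opening: 1.0
```

>>> apply_moves:
  moves:
    - [[0,0,-0.01,0,0,0,-1],[0,0,-0.02,0,0,0,-1],[0,0,-0.03,0,0,0,-1],[0,0,-0.04,0,0,0,-1],[0,0,-0.04,0,0,0,-1],[0,0,0,0,8,0,-1],[0,0,0,0,0,0,-1]]

```text
time: 17.5
eef_pos: [0.5041, 0.2957, 0.2904]
tcp_rot: [0.999, -0.044, 0.002, -0.001]
contact_force: [-0.4, 0.4, 0.2]
opening: 0.999
```

```bash
python3 - <<'E'
from h import *
a=snap('side','s6');b=snap('wrist','w6')
A=cv2.resize(a[165:275,145:255],(400,400),interpolation=2);B=cv2.resize(b,(400,300))
B=np.vstack([B,np.zeros((100,400,3),np.uint8)])
cv2.imwrite('pics/c8.png',np.hstack([A,B])[:,:,::-1])
h2=cv2.cvtColor(a,cv2.COLOR_RGB2HSV); r2=(h2[...,1]>120)&((h2[...,0]<8)|(h2[...,0]>172))
v=np.where(r2[190:275,180:225].any(1))[0]+190; print(v.min(),v.max())
s=load('s6')
for z in(.18,.19):
  print(min(proj(s,[.486+.0305*np.cos(t),.297+.0305*np.sin(t),z])[1] for t in np.linspace(0,6.28,60)))
print(max(proj(s,[.486+.021*np.cos(t),.297+.021*np.sin(t),.015])[1] for t in np.linspace(0,6.28,60)))
go(binp(-.045,0,.13,.75)+[0,0,.06],tool(hx,-Z))
E
```

```text
214 264
213.49213721223106
210.85858636646194
264.2033538249376
t 17.6 tcp [0.5057 0.2955 0.2903] shift(cur tool) [0.005  0.2337 0.1153] shift(target tool) [-0.2334  0.0047  0.1159] rot deg [ -0.0164  -0.2375 -90.1367] F [ 0.8028 -1.1114 -0.4833] open 1.0096026041842436 q [0.3551 0.0482 1.7391 0.0015 1.3508 2.0152]
```

View pics/c8.png

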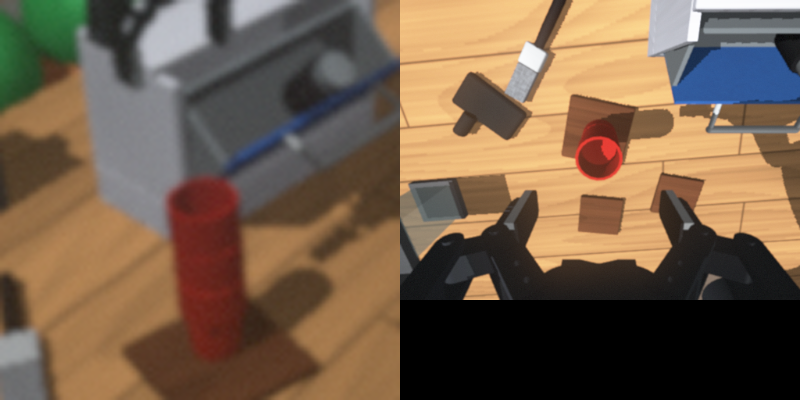

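The new tumbler sits fully nested. Its rim row is 214, against a predicted 213.5 for a rim height of 0.18 m, and it looks upright and concentric. Next I shut the bin.

>>> apply_moves:
  moves:
    - [[-0.006,0.03,0,0,0,0,1],[-0.008,0.04,0,0,0,0,1],[-0.008,0.045,0,0,0,0,1],[-0.008,0.045,0,0,0,0,1],[-0.006,0.04,0,0,0,0,1],[-0.004,0.025,0,0,0,0,1],[0,0,0,0,0,0,1]]

```text
time: 18.3
eef_pos: [0.4439, 0.0673, 0.2839]
tcp_rot: [0.999, -0.044, -0.01, -0.002]
contact_force: [-0.3, 0.1, 0.6]
opening: -0.002
```

```bash
python3 - <<'E'
from h import *
b=binp(-.045,0,.13,.75); print(b)
go(b-.04*hx+[0,0,-.025],pitch(0))
E
```

```text
[0.49005177 0.06262217 0.11444581]
t 18.3 tcp [0.4439 0.0673 0.2839] shift(cur tool) [0.0103 0.0012 0.1943] shift(target tool) [0.0064 0.0006 0.1944] rot deg [-0.1826  1.1501 -0.0875] F [-0.3018  0.0911  0.6024] open -0.0018510514651112388 q [-0.0782 -0.2612  2.0342  0.0034  1.3887  1.5808]
```

>>> apply_moves:
  moves:
    - [[0.003,0,0.02,0,1,0,1],[0,0,0.04,0,0,0,1],[0,0,0.04,0,0,0,1],[0,0,0.04,0,0,0,1],[0,0,0.03,0,0,0,1],[0,0,0.015,0,0,0,1],[0,0,0,0,0,0,1]]

```text
time: 19.0
eef_pos: [0.4483, 0.0707, 0.0912]
tcp_rot: [0.999, -0.047, -0.006, -0.005]
contact_force: [0.3, -0.5, -0.1]
opening: -0.002
```

```bash
python3 - <<'E'
from h import *
b=binp(-.045,0,.13,.75)
go(b-.02*hx+[0,0,-.025],pitch(0))
E
```

```text
t 19.0 tcp [0.4483 0.0707 0.0912] shift(cur tool) [0.0223 0.0043 0.0015] shift(target tool) [0.0223 0.0044 0.0018] rot deg [-0.5566  0.6778 -0.3347] F [ 0.262  -0.5309 -0.0542] open -0.001800796762531362 q [-0.0734 -0.0323  2.2081  0.012   0.9775  1.5837]
```

>>> apply_moves:
  moves:
    - [[0.01,0.002,0,0,0.5,0,1],[0.012,0.002,0,0,0,0,1],[0.011,0,-0.006,0,0,0,1],[0.011,0,-0.009,0,0,0,1],[0.011,0,-0.009,0,0,0,1],[0.011,0,-0.009,0,0,0,1],[0.011,0,-0.008,0,0,0,1]]

```text
time: 19.7
eef_pos: [0.4955, 0.0629, 0.1274]
tcp_rot: [0.997, -0.043, -0.061, -0.006]
contact_force: [-18.1, -0.0, 14.6]
opening: -0.002
```

```bash
python3 - <<'E'
from h import *
s=ctrl.get_state()['eef_pos']
for t in(.6,.5,.4,.3,.2,.1): print(t,(binp(-.045,0,.13,t)-s)@hx,binp(-.045,0,.13,t)[2]-s[2])
b=binp(-.045,0,.13,0)
go(b-.016*hx+[0,0,-.025],pitch(0))
E
```

```text
0.6 0.00560503818581785 0.004472385958610242
0.5 0.01433212709449475 0.015099251131687974
0.4 0.024076533167853544 0.02480177113961446
0.3 0.03474089352148161 0.03348300160969714
0.2 0.04621865339189418 0.04105620255671233
0.1 0.05839513079650911 0.04744570506016474
t 19.7 tcp [0.4955 0.0629 0.1274] shift(cur tool) [ 0.0513  0.0005 -0.0341] shift(target tool) [ 0.0551  0.0007 -0.0276] rot deg [-0.3766  7.0455  0.0164] F [-18.075   -0.0343  14.6366] open -0.0023787536398589024 q [-0.081   0.0807  2.0198  0.008   1.1641  1.5732]
```

>>> apply_moves:
  moves:
    - [[0.012,0,-0.007,0,1.5,0,1],[0.012,0,-0.006,0,1.5,0,1],[0.012,0,-0.006,0,1.5,0,1],[0.012,0,-0.005,0,1.5,0,1],[0.012,0,-0.004,0,1.5,0,1],[0.012,0,-0.003,0,1,0,1]]

```text
time: 20.3
eef_pos: [0.5488, 0.0583, 0.1588]
tcp_rot: [0.999, -0.042, -0.029, -0.003]
contact_force: [-47.9, 0.7, 20.0]
opening: -0.004
```

```bash
python3 - <<'E'
from h import *
b=binp(-.045,0,.13,0)
go(b-.016*hx+[0,0,-.025],pitch(0))
E
```

```text
t 20.3 tcp [0.5488 0.0583 0.1588] shift(cur tool) [0.0018 0.0008 0.0037] shift(target tool) [0.0016 0.0008 0.0038] rot deg [-0.2001  3.3755  0.2069] F [-47.9324   0.7307  19.952 ] open -0.003997149977277847 q [-0.0798  0.1203  1.9101  0.0042  1.1701  1.5729]
```

>>> apply_moves:
  moves:
    - [[0.005,0,0,0,0,0,1],[0.005,0,0,0,0,0,1],[-0.01,0,0,0,0,0,1],[-0.025,0,0,0,0,0,1],[-0.03,0,0,0,0,0,1],[-0.01,0,-0.03,0,0,0,1],[0,0,-0.04,0,0,0,1],[0,0,-0.04,0,0,0,1],[0,0,0,0,0,0,1]]

```text
time: 21.2
eef_pos: [0.4868, 0.0627, 0.2811]
tcp_rot: [0.998, -0.042, -0.04, -0.003]
contact_force: [0.0, -0.4, 0.4]
opening: -0.001
```

```bash
python3 - <<'E'
from h import *
a=snap('side','s7');b=snap('top','t7');w=snap('wrist','w7');a0=load('s0')['im']
A=np.vstack([cv2.resize(a[120:280,130:290],(400,300),interpolation=2),cv2.resize(a0[120:280,130:290],(400,300),interpolation=2)]);B=np.vstack([cv2.resize(b[80:220,120:320],(400,300),interpolation=2),cv2.resize(w,(400,300))])
cv2.imwrite('pics/c9.png',np.hstack([A,B])[:,:,::-1])
# bar/blue change at side vs start
for im in(a0,a):
    h=cv2.cvtColor(im,cv2.COLOR_RGB2HSV);m=(h[...,0]>105)&(h[...,0]<130)&(h[...,1]>110);m[:150]=0;m[230:]=0;m[:,:180]=0;m[:,260:]=0
    v,u=np.where(m);print('blue side',u.min(),u.max(),v.min(),v.max(),m.sum(),u.mean(),v.mean())
print(ctrl.get_state()['contact_force'],ctrl.get_state()['eef_pos'])
E
```

```text
blue side 200 240 168 197 50 219.62 179.62
blue side 197 241 168 192 75 218.41333333333333 180.17333333333335
[-0.92632758  0.53363059 -0.32333341] [0.48306416 0.06300206 0.27373698]
```

View pics/c9.png

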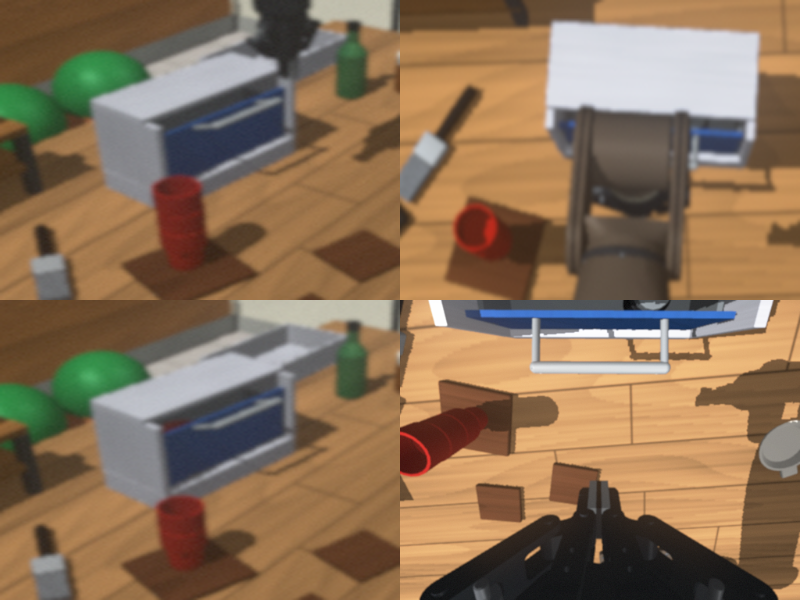

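```bash
python3 - <<'E'
from h import *
d=load('w7');im=d['im']
for t in(0,.05,.1): print(t,proj(d,binp(-.045,0,.13,t)),'walltop',proj(d,binp(0,0,.118,t)))
x=int(proj(d,binp(-.045,0,.13,0))[0]); g=im[:,x].astype(int)
for v in range(10,100,1): 
    if v<30 or v>75: print(v,g[v].tolist(),end=' ')
E
```

```text
0 [253.07744943  85.53524067] walltop [253.3350435  21.4798375]
0.05 [253.07051363  93.86739924] walltop [253.31072926  30.40588403]
0.1 [253.06644773 101.6337367 ] walltop [253.28884624  39.13174621]
10 [80, 83, 86] 11 [81, 83, 84] 12 [79, 87, 108] 13 [72, 105, 168] 14 [66, 118, 202] 15 [64, 120, 209] 16 [64, 119, 207] 17 [63, 120, 208] 18 [64, 120, 208] 19 [64, 120, 208] 20 [66, 122, 210] 21 [63, 118, 202] 22 [52, 96, 167] 23 [37, 69, 117] 24 [31, 53, 90] 25 [29, 52, 87] 26 [31, 52, 88] 27 [33, 56, 93] 28 [34, 56, 94] 29 [35, 56, 94] 76 [238, 186, 125] 77 [233, 179, 122] 78 [192, 152, 117] 79 [143, 136, 132] 80 [148, 151, 154] 81 [170, 170, 174] 82 [186, 190, 192] 83 [202, 206, 209] 84 [217, 221, 223] 85 [223, 226, 227] 86 [223, 227, 229] 87 [224, 227, 229] 88 [222, 224, 226] 89 [221, 224, 225] 90 [219, 221, 223] 91 [212, 216, 218] 92 [200, 204, 206] 93 [187, 187, 186] 94 [196, 171, 151] 95 [220, 171, 123] 96 [227, 173, 117] 97 [227, 173, 116] 98 [229, 175, 119] 99 [231, 177, 120]
```

```bash
python3 -c "
from plant import ctrl
s=ctrl.get_state();print(s['time'],s['contact_force'],s['dq'])
print(ctrl.sign_off())"
```

```text
21.35 [-0.92632758  0.53363059 -0.32333341] [-9.42296833e-06  2.19407324e-02  3.68878216e-02 -2.63462473e-04
  9.22881935e-03  5.12998959e-04]
the job is handed in; nothing more can be done
None
```

The job is done and handed in at 21.35 s of the 70 s allowed. I tilted the bin fully forward by its bar, moved the red tumbler upright into the top one on the largest board, and pushed the bin shut. The jar stayed in the bin.

My last checks:
- **Nesting:** the stack's rim appears at side-view row 214, against 213.5 expected for a fully nested rim 180 mm above the table. It stands upright, and I let go only after feeling it seat with about 10 N.
- **Bin forward:** predicted bar and wall-corner points at 0.75 rad matched the wrist image, and the pull force rose to about 29 N at the stop.
- **Bin shut:** the bar and wall top appear within about 1 pixel of the fully shut position, which is 0.003–0.005 rad and inside calibration error.
- **Robot clear:** the arm stood clear of everything, with about 1 N on the tool, at sign-off.

Two things did not go quite as planned:
- **First pull:** gripping the bar firmly turned the tool with the bin, so I loosened the grip and hooked the bar with one finger instead.
- **Closing force:** the final push peaked at 48 N, fingers on the bar. That is below the 120 N wrist limit. It is above the 40 N limit for the arm or gripper body, but the fingertips were what I was pushing with.

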